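# Feel for the brayer in the sliding-lid tool box

### The arm

A 6-joint arm with a two-finger parallel gripper is mounted at the origin on the work surface. World frame = base frame: x ahead of the robot, y to its left, z up, the work surface at z = 0. Lengths are in m, angles in rad, forces in N, time in s.
With the tool pointing down it reaches from about 0.425 to 0.95 m from the base axis. Payload 3.5 kg.
Tool frame: the origin (TCP) lies at the very end of the fingers, on their centre line; the grasp point (between the pads) lies 19 mm behind it; z points along the fingers, y is the line along which they close (so a half turn about z gives the same grasp; the last joint's range is limited). The gripper opens to 85 mm and grips with 20 to 120 N. Pads are 22 mm wide; open, the fingers measure 114 mm over their backs; the gripper's body (76 mm by 85 mm) begins 54 mm behind the grasp point. The pads swing forward as they close: fully open they stand 13 mm farther back than shut.
Start: joints at [-1.393, 0.286, 1.577, -0, 1.279, -0.15], TCP at [0.217, -0.639, 0.231] pointing down, gripper open.
Joint ranges: [-2.77, 2.77], [-0.9, 2.22], [0.21, 2.48], [-1.53, 4.67], [0.24, 2.81], [-2.84, 2.84]. Speed limits (rad/s): [2.79, 2.79, 3.14, 3.14, 3.14, 3.14].

### API

Orientations are given as a unit quaternion [x, y, z, w].
In Python, from plant import ctrl gives the robot as it stands.
- The arm moves only by the tool carry_out, never from a script. Its argument "deltas" is one flat list of numbers, 6 for each row, row after row: the shift along the tool's x, y, z in m, then the turn, a rotation vector about the tool's x, y, z in rad. A call has 1 to 5 rows; each row is the pose to reach, as a shift and turn from the pose commanded when the call began, along the tool's axes at that moment; what a row does not reach only later rows make up. A row lasts 1/8 s, in which the tool goes at most 62.5 mm and 10.7 degrees, less where a joint would pass 70% of its speed; a pose out of reach is approached as far as the arm can. A call with a gripper value outside its range is refused whole. "grip" is the opening in per cent of the stroke, from 0 (shut) to 100 (fully open), set as the call begins (left out, the last holds). The fingers move at their own pace and stop on an object; "grip_force" is the grip in N (left out, the last holds). Time passes only in rows, so rows that repeat a pose let the fingers close. It gives the time, the measured TCP pose, the force, the opening and the grip force at its end, in the units of the state.
- ctrl.get_state(): the state, without advancing time (a new reading comes with each control period).
- ctrl.read_camera(name): name is "scene" or "top" or "wrist"; returns (picture, depth): 480x640x3 uint8, red, green, blue; 480x640 float32, m along the optical axis (not along the pixel's ray), 0 where there is no reading.
- ctrl.camera_model(name): a dict with "intrinsics" (3x3 intrinsics, pixels), "k1" (the pictures are not rectified: a ray, as slopes to the right and down, at radius r is drawn at 1 + k1 r^2 times it, then the intrinsics apply), "extrinsics" (4x4, takes a point from world to camera coordinates); the wrist camera has in their place "hand_eye" (4x4, takes a point from camera to tool coordinates, whose origin is the TCP and whose axes are the flange's). Camera axes: x right, y down, z forward; pixel columns grow to the right and rows downward; lengths in m; the calibration is good to about 2 mm. A picture is of the moment at which its call begins: read the wrist's pose just before it. camera_model takes no time and is no camera call.
- ctrl.sign_off(): hands the job in; it is judged then, once.
Trained networks look in the newest picture that a camera, given by its name, has taken for a name from the list of things; names that differ only in an ending like _2 or _b are one class to them, and where a whole thing is asked for, a point or a joint stands for the part that bears it (a point fixed in the world has none). Each returns a list of dicts, best first, with "score" (0 to 1); they miss things now and then, are a little off and sometimes report something else, mostly with a low value. They report only what shows in the picture. A call takes as long as a camera call.
- ctrl.find_in(camera, query): "uv" ([column, row] in pixels, amid what is visible of it).
The state is a dict: "time": time; "qpos": joint angles; "dq": joint speeds; "joint_efforts": joint torques, N m; "eef_pos": TCP position; "tcp_rot": TCP orientation; "contact_force": force on the tool from outside, world axes, zero at the start; "wrist_torque": the same for the moment, N m; "opening": opening from 0.0 (shut) to 1.0 (fully open); "finger_force": force on a finger pad.
Only numpy, scipy, OpenCV 4.12 (cv2) and the standard library are available. Lean on these libraries where they do the work, as an engineer would, in place of code of your own. Each camera call takes 0.05 s, during which the arm holds its last target. There are 200 camera calls.

### The job

Slide back the lid of the wooden tool box, feel inside for the brayer (the hand roller) and lift it out, leaving the flat wooden paddle in the box. Lay the brayer down flat on the modelling board without dropping it, then slide the lid fully shut again. Leave the glue bottle, the glue stick and the phone where they are.

Things in the scene. Friction and masses are not known exactly. Their poses are not given: they have to be found in the camera images.
- box: Plywood tool box, fixed, 340 (x) x 240 (y) x 64 mm high; origin under its centre at table height, x along its length, away from the robot. Floor 8 mm, walls 10 mm: inside 320 x 220 mm, 43 mm from floor to lid. Near (-x) and side walls are 64 mm high, the far wall 51 mm with the lid running out over it. The side walls' lips overhang the inside by 5 mm. Nothing is seen inside while shut.
- box_lid (a joint): Sliding lid, a 6 mm panel (top 58 mm above the table) in grooves of the side walls: travel along the box's +x in m, 0 = fully shut, 0.21 = at its stops (it does not come off). Starts at 0 to 0.02, stays where left, slides with 2 to 5 N. Pulled fully back, its near edge is 50 mm to +x of the box's centre: the near 210 mm of the inside are open, the rest stays covered.
- lid_cleat (a point): Centre of the wooden cleat (grip bar) on top of the lid: 16 mm along the box's x, 80 mm along y, 24 mm high (58 to 82 mm above the table). It travels with the lid; shut, it is 130 mm to the box's -x side of the box's centre. Pinch it from above across its 16 mm, or push it.
- brayer_handle (a point): Centre of the brayer's wooden handle (95 mm long, 27 mm thick here, 18 mm at the fork), 16 mm above what the brayer lies on; x points to the drum, z up; handle ends at x +50 and -45 mm. It lies loose on the box floor, x within 0.25 rad of the box's; this point starts 95 to 34 mm to -x of the box's centre and -26 to +50 mm in y, clear of the lid when open, but the drum is often under it.
- brayer_drum (a point): Centre of the brayer's black rubber drum (38 mm diameter, 70 mm wide along y, does not turn), 105 mm ahead of the handle's centre, 19 mm above what the brayer lies on; z up. A 6 mm wire fork, 86 mm wide, joins it to the handle. Brayer: 170 mm long, 0.3 to 0.52 kg, does not roll; the handle yields to a sideways push of 1 to 2 N. Balances 65 mm ahead of the handle's centre.
- paddle_mid (a point): Middle of the flat wooden modelling paddle in the box: 160 x 30 x 8 mm, lying loose on the floor along the -y side wall. Between it and the brayer's handle is bare floor. It is lower than the handle: fingers 12 mm over the floor pass above it and meet the handle.
- board: Wooden modelling board fixed to the table, 300 (x) x 240 (y) x 12 mm; origin under its centre, at table height.
- glue: White glue bottle standing upright, 54 mm in diameter, 150 mm high; origin under its centre. Bystander.
- stick: Glue stick standing upright, 35 mm in diameter, 105 mm high; origin under its centre. Bystander.
- phone: Phone lying flat, 150 x 74 x 8 mm; origin under its centre. Bystander.

How it is judged:
On the way, in this order (a step that is already met when the one before it is completed fails the run):
1. the lid is slid back by at least 12 cm (value of joint box_lid above 0.12 m), for 0.1 s.
2. the brayer is lifted clear of the box (handle and drum both above 8 cm) (height (world z) of each of brayer_handle, brayer_drum above 0.08 m), for 0.1 s.
3. the brayer lies flat on the board, while the lid is still open (x of brayer_drum in the frame of board between -0.15 and 0.15 m and y of brayer_drum in the frame of board between -0.12 and 0.12 m and x of brayer_handle in the frame of board between -0.15 and 0.15 m and y of brayer_handle in the frame of board between -0.12 and 0.12 m and contact force between brayer and board above 0.5 N and angle between brayer_drum's own z axis and vertical below 0.25 rad and value of joint box_lid above 0.03 m), for 0.2 s.
At the end, for the whole second after the job is handed in: The brayer rests flat (within 0.25 rad) on the board with drum centre and handle centre both over the board and at rest; the lid is shut to within 6 mm; the paddle is still lying in the box (x of brayer_drum in the frame of board between -0.15 and 0.15 m and y of brayer_drum in the frame of board between -0.12 and 0.12 m and x of brayer_handle in the frame of board between -0.15 and 0.15 m and y of brayer_handle in the frame of board between -0.12 and 0.12 m and contact force between brayer and board above 0.5 N and angle between brayer_drum's own z axis and vertical below 0.25 rad and value of joint box_lid below 0.006 m and linear speed of brayer below 0.02 m/s and contact force between paddle and box above 0.05 N); the robot touches nothing.
It fails at once if the brayer is let go of in the air (handle centre higher than 7 cm and no finger touching it) (height (world z) of brayer_handle above 0.07 m and contact force between the fingers and brayer below 0.01 N).
It fails at once if the paddle is taken out of the box (height (world z) of paddle_mid above 0.075 m).
It fails at once if the glue bottle is moved by more than 2 cm (distance of glue from where it was at the start of the episode above 0.02 m).
It fails at once if the glue stick is moved by more than 2 cm (distance of stick from where it was at the start of the episode above 0.02 m).
It fails at once if the phone is moved by more than 2 cm (distance of phone from where it was at the start of the episode above 0.02 m).
It also fails if it takes over 72 s, if anything falls off the work surface, if the arm or the gripper's body presses on something with over 40 N, if the wrist force passes 120 N, or if a joint passes its speed limit or range.

## Working session

There is one attempt and no reset: what is moved stays moved. The work goes in short steps, Python scripts to look and compute and a tool call to move; the robot and the scene stay as the last step left them, time stands still between calls to the robot, and variables do not carry over. Pictures are saved under pics/ and viewed, at most 10 in all, crops included, and the job is handed in when it is done.

Besides the shell and the picture viewer there is one more tool, called after "Call:" as name(argument=value, ...), one argument or row to a line, values as JSON. carry_out: Moves the arm, as the interface text tells. Its arguments: {"type":"object","properties":{"deltas":{"type":"array"},"grip":{"type":"number"},"grip_force":{"type":"number"}},"required":["deltas"]}

```bash
ls; mkdir -p pics
cat > h.py <<'E'
import numpy as np, cv2
from scipy.spatial.transform import Rotation as R
from plant import ctrl
def cam(name):
    st=ctrl.get_state(); m=ctrl.camera_model(name); img,d=ctrl.read_camera(name)
    if name=='wrist':
        T=np.eye(4);T[:3,:3]=R.from_quat(st['tcp_rot']).as_matrix();T[:3,3]=st['eef_pos']
        E=T@np.array(m['hand_eye'])
    else: E=np.linalg.inv(np.array(m['extrinsics']))
    return img,d,np.array(m['intrinsics']),m['k1'],E
def rays(c,uv):
    img,d,K,k1,E=c; uv=np.asarray(uv,float).reshape(-1,1,2)
    p=cv2.undistortPoints(uv,K,np.array([k1,0,0,0.]))[:,0]
    return np.c_[p,np.ones(len(p))]
def world(c,uv):   # by depth
    uv=np.asarray(uv,float).reshape(-1,2); r=rays(c,uv); i=np.round(uv).astype(int)
    z=c[1][i[:,1].clip(0,479),i[:,0].clip(0,639)]
    return (c[4][:3,:3]@(r*z[:,None]).T).T+c[4][:3,3]
def onplane(c,uv,h):
    r=(c[4][:3,:3]@rays(c,uv).T).T; o=c[4][:3,3]
    return o+r*((h-o[2])/r[:,2])[:,None]
def cloud(c):
    g=np.stack(np.meshgrid(np.arange(640),np.arange(480)),-1).reshape(-1,2)
    return world(c,g).reshape(480,640,3)
def save(c,n): cv2.imwrite('pics/'+n,c[0][:,:,::-1])
def todelta(dw):  # world shift -> tool axes
    return R.from_quat(ctrl.get_state()['tcp_rot']).inv().apply(dw)
E
python3 - <<'E'
from h import *
for n in ['top','scene']:
    c=cam(n); save(c,n+'0.png'); print(n,c[4].round(3).tolist())
    for q in ['box','box_lid','lid_cleat','board','glue','stick','phone']:
        f=ctrl.find_in(n,q)[:2]
        print(q,[(np.round(x['uv']).tolist(),round(x['score'],2),world(c,x['uv']).round(3).tolist()) for x in f])
s=ctrl.get_state();print(s)
print(R.from_quat(s['tcp_rot']).as_matrix().round(3).tolist())
E
```

```text
pics
top [[0.004, -0.989, 0.149, 0.286], [-1.0, -0.005, -0.007, 0.005], [0.007, -0.149, -0.989, 1.723], [0.0, 0.0, 0.0, 1.0]]
box [([398.0, 240.0], 0.68, [[0.539, -0.232, 0.057]])]
box_lid [([396.0, 234.0], 0.77, [[0.553, -0.226, 0.065]])]
lid_cleat [([395.0, 236.0], 0.94, [[0.55, -0.225, 0.055]])]
board [([234.0, 233.0], 0.83, [[0.566, 0.229, 0.003]])]
glue [([139.0, 252.0], 0.56, [[0.497, 0.471, 0.099]])]
stick [([501.0, 215.0], 0.5, [[0.605, -0.513, 0.091]])]
phone [([487.0, 278.0], 0.92, [[0.439, -0.491, 0.015]])]
scene [[-0.672, 0.397, -0.625, 1.223], [0.741, 0.34, -0.58, 0.647], [-0.018, -0.852, -0.523, 0.677], [0.0, 0.0, 0.0, 1.0]]
box [([254.0, 238.0], 0.86, [[0.598, -0.186, 0.057]])]
box_lid [([249.0, 229.0], 0.88, [[0.576, -0.231, 0.058]])]
lid_cleat [([244.0, 229.0], 0.94, [[0.584, -0.241, 0.056]])]
board [([397.0, 328.0], 0.77, [[0.59, 0.256, 0.011]]), ([174.0, 201.0], 0.54, [[0.624, -0.515, 0.065]])]
glue [([527.0, 345.0], 0.76, [[0.533, 0.491, 0.073]])]
stick [([174.0, 205.0], 0.63, [[0.629, -0.508, 0.056]])]
phone [([229.0, 198.0], 0.71, [[0.436, -0.508, 0.005]])]
{'time': 0.8, 'qpos': array([-1.39299569e+00,  2.86245445e-01,  1.57665218e+00, -1.45555170e-05,
        1.27859236e+00, -1.50016739e-01]), 'dq': array([ 8.26316970e-04, -8.24278036e-04,  2.08353653e-03, -4.87132889e-06,
       -1.70818963e-03, -4.35847296e-04]), 'joint_efforts': array([ 2.10384419e-04, -4.05914927e+01, -2.92924923e+01, -1.58808321e-04,
        4.29673846e-04,  6.17588370e-06]), 'eef_pos': array([ 0.21735024, -0.63905804,  0.23138721]), 'tcp_rot': array([ 9.86596675e-01,  1.63177809e-01, -6.25560584e-06,  5.14249183e-05]), 'contact_force': array([-0.46940513,  0.24944043,  0.43698656]), 'wrist_torque': array([-0.00999433, -0.02730237,  0.00716647]), 'finger_force': 0.0, 'opening': 0.9985882241387184}
[[0.947, 0.322, 0.0], [0.322, -0.947, -0.0], [-0.0, 0.0, -1.0]]
```

View pics/top0.png

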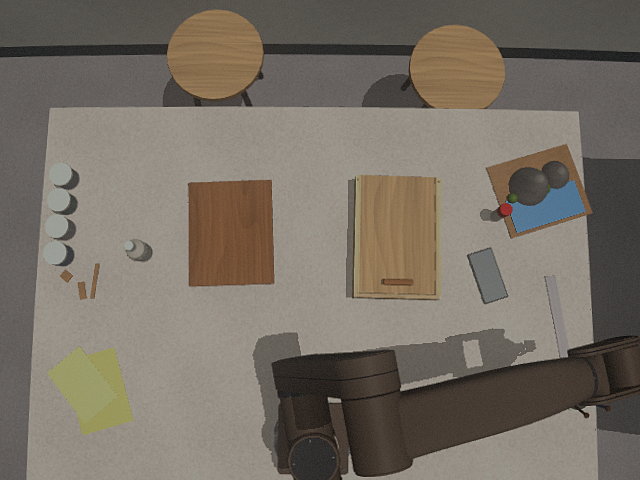

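Run:
```python
from h import *
c=cam('top'); P=cloud(c)
x,y,z=P[...,0],P[...,1],P[...,2]
# rim/ lid region
def rect(m,n):
    m=cv2.morphologyEx(m.astype(np.uint8),cv2.MORPH_OPEN,np.ones((3,3)))
    k,l,s,ce=cv2.connectedComponentsWithStats(m)
    for i in range(1,k):
        if s[i,4]<30: continue
        q=P[l==i][:,:2].astype(np.float32); r=cv2.minAreaRect(q*1000)
        print(n,s[i,4],np.round(r[0]).tolist(),np.round(r[1]).tolist(),round(r[2],1),'medz',np.median(P[l==i][:,2]).round(3))
ok=(x>0.3)&(x<0.9)
rect(ok&(z>0.04)&(z<0.07),'box')
rect(ok&(z>0.072)&(z<0.2),'tall')
rect(ok&(z>0.007)&(z<0.03),'board')
```

```text
box 81 [740.0, 736.0] [23.0, 55.0] 40.8 medz 0.067
box 151 [745.0, -706.0] [41.0, 39.0] 77.1 medz 0.048
box 314 [699.0, -614.0] [97.0, 66.0] 41.3 medz 0.053
box 90 [719.0, 713.0] [18.0, 57.0] 36.0 medz 0.064
box 67 [706.0, 697.0] [20.0, 32.0] 30.6 medz 0.062
box 10021 [550.0, -231.0] [240.0, 345.0] 88.6 medz 0.058
box 233 [639.0, 717.0] [49.0, 71.0] 13.3 medz 0.065
box 52 [593.0, 704.0] [36.0, 14.0] 72.3 medz 0.065
box 136 [558.0, 723.0] [43.0, 39.0] 86.4 medz 0.066
box 51 [559.0, 693.0] [10.0, 33.0] 58.4 medz 0.059
box 33 [516.0, 726.0] [23.0, 12.0] 87.4 medz 0.066
box 78 [500.0, 696.0] [27.0, 24.0] 58.0 medz 0.064
box 72 [488.0, 734.0] [44.0, 23.0] 87.3 medz 0.066
box 38 [382.0, -223.0] [28.0, 9.0] 89.8 medz 0.063
box 37 [383.0, -313.0] [24.0, 9.0] 89.2 medz 0.061
tall 297 [708.0, -624.0] [55.0, 55.0] 2.6 medz 0.086
tall 165 [618.0, -522.0] [35.0, 35.0] 53.3 medz 0.102
tall 332 [505.0, 480.0] [46.0, 50.0] 68.4 medz 0.106
tall 169 [421.0, -227.0] [76.0, 17.0] 88.5 medz 0.081
board 111 [744.0, -685.0] [78.0, 31.0] 2.4 medz 0.022
board 37 [695.0, 354.0] [14.0, 31.0] 74.7 medz 0.012
board 4013 [564.0, 237.0] [299.0, 241.0] 1.2 medz 0.012
board 53 [699.0, 214.0] [28.0, 22.0] 68.7 medz 0.012
board 215 [669.0, -592.0] [100.0, 50.0] 52.4 medz 0.019
board 33 [707.0, -718.0] [10.0, 24.0] 13.8 medz 0.018
board 382 [638.0, 152.0] [127.0, 58.0] 1.2 medz 0.012
board 98 [663.0, 340.0] [37.0, 48.0] 83.1 medz 0.012
board 86 [664.0, 236.0] [40.0, 27.0] 12.1 medz 0.012
board 38 [630.0, 352.0] [28.0, 12.0] 6.0 medz 0.011
board 262 [571.0, 334.0] [49.0, 73.0] 73.0 medz 0.012
board 41 [592.0, 289.0] [13.0, 27.0] 1.1 medz 0.012
board 41 [503.0, 124.0] [18.0, 17.0] 2.5 medz 0.012
board 48 [474.0, 169.0] [26.0, 18.0] 86.4 medz 0.013
```

Call:
carry_out(
  deltas=[0.037, -0.042, 0.008, 0, 0, 0.07, 0.075, -0.083, 0.03, 0, 0, 0.14, 0.112, -0.125, 0.05, 0, 0, 0.21, 0.149, -0.167, 0.07, 0, 0, 0.28, 0.186, -0.208, 0.08, 0, 0, 0.354],
  grip=0,
)

```text
time: 1.48
eef_pos: [0.3266, -0.38, 0.1502]
tcp_rot: [1.0, -0.015, -0.0, -0.001]
contact_force: [0.5, -0.1, 0.4]
opening: -0.001
finger_force: 0.0
```

```bash
cat > d.py <<'E'
import sys
from h import *
# usage: d.py x y z yawdeg(tool x axis angle in world)  -> delta, tool down
x,y,z,a=map(float,sys.argv[1:5]); s=ctrl.get_state(); r0=R.from_quat(s['tcp_rot'])
X=np.array([np.cos(np.radians(a)),np.sin(np.radians(a)),0]);Z=np.array([0,0,-1.])
rt=R.from_matrix(np.c_[X,np.cross(Z,X),Z])
t=r0.inv().apply(np.array([x,y,z])-s['eef_pos']); print('t',round(s['time'],2),'pos',s['eef_pos'].round(4),'q6',s['qpos'][5].round(2),'F',s['contact_force'].round(1),'op',round(s['opening'],3))
print('shift',t.round(4),'rot',(r0.inv()*rt).as_rotvec().round(4),'rows',(np.linalg.norm(t)/.0625).round(1))
E
python3 d.py 0.392 -0.228 0.105 -1.5
```

```text
t 1.48 pos [ 0.3266 -0.38    0.1502] q6 0.54 F [ 0.5 -0.1  0.4] op -0.001
shift [ 0.061  -0.1538  0.0454] rot [-0.0013  0.0005 -0.0029] rows 2.7
```

Call:
carry_out(
  deltas=[0.02, -0.051, 0.015, 0, 0, 0, 0.04, -0.102, 0.03, 0, 0, 0, 0.061, -0.154, 0.045, 0, 0, 0, 0.061, -0.154, 0.064, 0, 0, 0, 0.061, -0.154, 0.081, 0, 0, 0],
)

```text
time: 2.1
eef_pos: [0.392, -0.229, 0.0701]
tcp_rot: [1.0, -0.012, 0.0, 0.0]
contact_force: [0.6, -0.1, 0.0]
opening: 0.001
finger_force: 0.0
```

```bash
python3 d.py 0.605 -0.234 0.069 -1.5
```

```text
t 2.1 pos [ 0.392  -0.229   0.0701] q6 0.84 F [ 0.6 -0.1  0. ] op 0.001
shift [ 2.13e-01 -1.00e-04  1.20e-03] rot [ 0.0006 -0.0006  0.0023] rows 3.4
```

Call:
carry_out(
  deltas=[0.015, 0, 0.001, 0, 0, 0, 0.045, 0, 0.001, 0, 0, 0, 0.075, 0, 0.001, 0, 0, 0, 0.105, 0, 0.001, 0, 0, 0, 0.135, 0, 0.001, 0, 0, 0],
)

```text
time: 2.72
eef_pos: [0.5272, -0.2333, 0.0693]
tcp_rot: [1.0, -0.013, -0.001, -0.0]
contact_force: [-3.6, -0.8, 0.4]
opening: 0.002
finger_force: 1.5
```

Call:
carry_out(
  deltas=[0.025, 0, 0, 0, 0, 0, 0.045, 0, 0, 0, 0, 0, 0.06, 0, 0, 0, 0, 0, 0.07, 0, 0, 0, 0, 0, 0.077, 0, 0, 0, 0, 0],
)

```text
time: 3.35
eef_pos: [0.604, -0.2355, 0.0697]
tcp_rot: [1.0, -0.013, 0.0, 0.0]
contact_force: [-2.0, -0.2, 1.9]
opening: 0.001
finger_force: 1.1
```

```bash
python3 - <<'E'
from h import *
s=ctrl.get_state();print(s['eef_pos'],s['contact_force'])
c=cam('top');save(c,'top1.png')
for q in ['lid_cleat','brayer_handle','brayer_drum','paddle_mid']:
    f=ctrl.find_in('top',q)[:2]
    print(q,[(np.round(x['uv']).tolist(),round(x['score'],2),world(c,x['uv']).round(3).tolist()) for x in f])
E
python3 d.py 0.50 -0.23 0.33 -1.5
```

```text
[ 0.60397008 -0.23554189  0.06966532] [-1.97278953 -0.17831397  1.93911812]
lid_cleat [([392.0, 150.0], 0.95, [[0.797, -0.221, 0.054]])]
brayer_handle []
brayer_drum []
paddle_mid [([430.0, 261.0], 0.83, [[0.485, -0.327, 0.018]])]
t 3.6 pos [ 0.6036 -0.2356  0.0695] q6 1.07 F [-0.1 -0.4  0.1] op 0.0
shift [-0.1034 -0.0028 -0.2606] rot [ 0.0005 -0.0011 -0.0003] rows 4.5
```

Call:
carry_out(
  deltas=[0.005, 0, 0, 0, 0, 0, -0.02, 0, -0.05, 0, 0, 0, -0.06, 0, -0.1, 0, 0, 0, -0.1, 0, -0.15, 0, 0, 0, -0.12, 0, -0.2, 0, 0, 0],
  grip=100,
)

```text
time: 4.22
eef_pos: [0.4819, -0.232, 0.2707]
tcp_rot: [1.0, -0.013, 0.0, -0.0]
contact_force: [0.7, -0.6, 0.1]
opening: 1.003
finger_force: 0.0
```

Run:
```python
from h import *
s=ctrl.get_state();print(s['eef_pos'],s['contact_force'])
c=cam('wrist');save(c,'w1.png')
print(c[4].round(3).tolist())
for q in ['lid_cleat','brayer_handle','brayer_drum','paddle_mid']:
    f=ctrl.find_in('wrist',q)[:2]
    print(q,[(np.round(x['uv']).tolist(),round(x['score'],2),world(c,x['uv']).round(3).tolist()) for x in f])
c=cam('top');save(c,'top2.png')
for q in ['brayer_handle','paddle_mid']:
    f=ctrl.find_in('top',q)[:2]
    print(q,[(np.round(x['uv']).tolist(),round(x['score'],2),world(c,x['uv']).round(3).tolist()) for x in f])
```

```text
[ 0.48193768 -0.23199365  0.27065029] [ 0.70427858 -0.5570036   0.05369695]
[[-0.028, -0.962, -0.272, 0.552], [-1.0, 0.027, 0.007, -0.235], [0.001, 0.272, -0.962, 0.413], [0.0, 0.0, 0.0, 1.0]]
lid_cleat [([322.0, 40.0], 0.73, [[0.628, -0.232, 0.081]]), ([550.0, 216.0], 0.23, [[0.454, -0.491, 0.008]])]
brayer_handle [([332.0, 115.0], 0.64, [[0.572, -0.24, 0.006]])]
brayer_drum [([334.0, 118.0], 0.66, [[0.568, -0.243, 0.008]])]
paddle_mid [([404.0, 172.0], 0.86, [[0.509, -0.318, 0.016]])]
brayer_handle []
paddle_mid [([502.0, 212.0], 0.73, [[0.611, -0.512, 0.103]]), ([431.0, 265.0], 0.62, [[0.475, -0.33, 0.015]])]
```

View pics/w1.png

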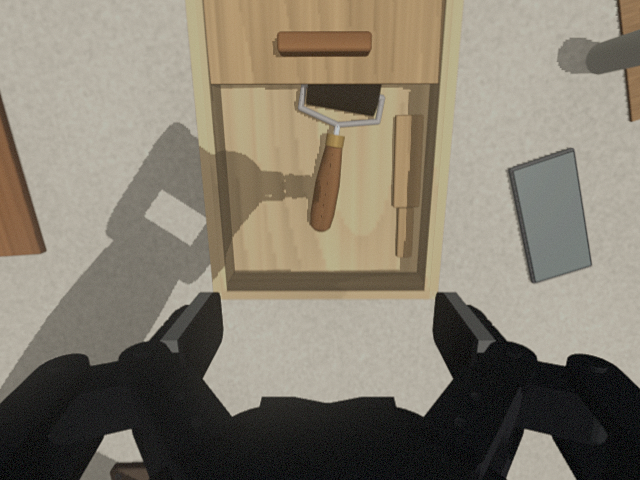

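Run:
```python
from h import *
c=cam('wrist'); P=cloud(c)
for h in (0.024,): 
  print(onplane(c,[(337,135),(320,228),(303,90),(382,97)],h).round(4).tolist())
x,y,z=[P[...,i] for i in range(3)]
m=(x>.40)&(x<.588)&(y>-.29)&(y<-.14)&(z>0.0185)&(z<0.055)
m=cv2.morphologyEx(m.astype(np.uint8),cv2.MORPH_OPEN,np.ones((3,3)))
k,l,s,_=cv2.connectedComponentsWithStats(m)
i=1+np.argmax(s[1:,4]);Q=P[l==i]
print(len(Q),Q.min(0),Q.max(0))
for a in np.arange(.4,.6,.01):
  q=Q[(Q[:,0]>=a)&(Q[:,0]<a+.01)]
  if len(q)>5: print(a.round(2),len(q),q[:,1].min().round(4),q[:,1].max().round(4),q[:,2].max().round(4))
print(world(c,[(230,180),(430,180),(330,80),(330,86),(330,262),(300,288),(300,297),(405,120),(405,250)]).round(3).tolist())
```

```text
[[0.5511, -0.244, 0.024], [0.4515, -0.223, 0.024], [0.5957, -0.2106, 0.024], [0.5869, -0.2903, 0.024]]
3950 [ 0.4469801  -0.28990979  0.02116025] [ 0.58799453 -0.20597151  0.04695541]
0.44 21 -0.2319 -0.2174 0.0294
0.45 161 -0.2366 -0.213 0.0342
0.46 206 -0.2402 -0.2132 0.0353
0.47 219 -0.2426 -0.2137 0.0368
0.48 223 -0.2438 -0.2164 0.0377
0.49 239 -0.2462 -0.2178 0.0386
0.5 231 -0.2462 -0.2204 0.0388
0.51 226 -0.2475 -0.2229 0.0387
0.52 207 -0.2486 -0.2253 0.0383
0.53 183 -0.2497 -0.2288 0.0382
0.54 187 -0.252 -0.2323 0.0392
0.55 116 -0.2798 -0.2336 0.0377
0.56 384 -0.2899 -0.2219 0.0324
0.57 602 -0.2899 -0.206 0.0449
0.58 745 -0.2896 -0.2062 0.047
[[0.506, -0.123, 0.007], [0.503, -0.34, 0.033], [0.6, -0.238, 0.056], [0.596, -0.238, 0.045], [0.405, -0.233, 0.008], [0.393, -0.2, 0.053], [0.387, -0.201, 0.064], [0.564, -0.316, 0.017], [0.42, -0.321, 0.014]]
```

```bash
python3 d.py 0.527 -0.2382 0.07 -10.3;python3 d.py 0.527 -0.2382 0.012 -10.3
```

```text
t 4.67 pos [ 0.4832 -0.2318  0.2672] q6 0.96 F [ 0.2 -0.  -0.3] op 1.0
shift [0.0446 0.0057 0.197 ] rot [-0.002   0.0031  0.1538] rows 3.2
t 4.67 pos [ 0.4832 -0.2318  0.2672] q6 0.96 F [ 0.2 -0.  -0.3] op 1.0
shift [0.0447 0.0058 0.255 ] rot [-0.002   0.0031  0.1538] rows 4.1
```

Call:
carry_out(
  deltas=[0.015, 0.002, 0.05, 0, 0, 0.05, 0.03, 0.004, 0.1, 0, 0, 0.1, 0.0445, 0.006, 0.15, 0, 0, 0.154, 0.0445, 0.006, 0.19, 0, 0, 0.154, 0.0445, 0.006, 0.197, 0, 0, 0.154],
  grip=65,
  grip_force=100,
)

```text
time: 5.3
eef_pos: [0.5252, -0.2374, 0.0674]
tcp_rot: [0.996, -0.09, -0.004, -0.002]
contact_force: [0.3, -0.3, -0.4]
opening: 0.646
finger_force: 0.0
```

```bash
python3 d.py 0.527 -0.2382 0.012 -10.3
python3 - <<'E'
from h import *
c=cam('wrist');save(c,'w2.png')
E
```

```text
t 5.3 pos [ 0.5252 -0.2374  0.0674] q6 1.15 F [ 0.3 -0.3 -0.4] op 0.646
shift [0.0024 0.0007 0.0554] rot [-0.004   0.0089 -0.    ] rows 0.9
```

View pics/w2.png

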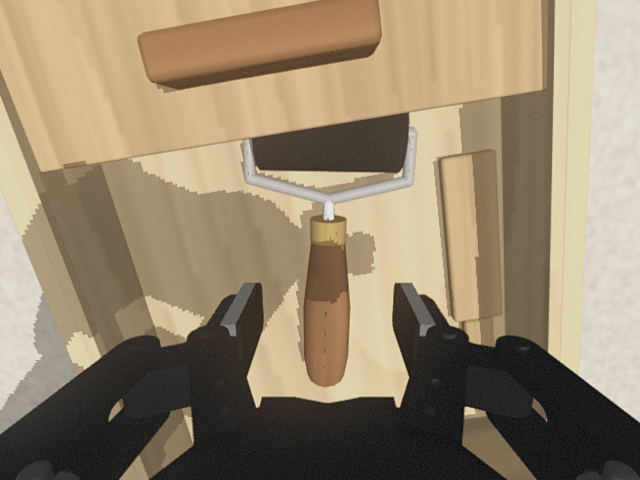

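The handle (column 327, rows 220–385) is centred between the fingers (inner faces at columns 262 and 393), aligned with the tool. Next I go down.

Call:
carry_out(
  deltas=[0.002, 0, 0.02, 0, 0, 0, 0.002, 0, 0.04, 0, 0, 0, 0.002, 0, 0.055, 0, 0, 0, 0.002, 0, 0.055, 0, 0, 0],
)

```text
time: 5.85
eef_pos: [0.5286, -0.2391, 0.0156]
tcp_rot: [0.996, -0.09, -0.001, -0.001]
contact_force: [-0.6, 0.7, 0.1]
opening: 0.649
finger_force: 0.0
```

Call:
carry_out(
  deltas=[0, 0, 0, 0, 0, 0, 0, 0, 0, 0, 0, 0, 0, 0, 0, 0, 0, 0, 0, 0, 0, 0, 0, 0],
  grip=0,
  grip_force=110,
)

```text
time: 6.35
eef_pos: [0.5303, -0.2401, 0.0187]
tcp_rot: [0.996, -0.09, 0.001, 0.0]
contact_force: [-1.4, 1.1, 4.8]
opening: 0.202
finger_force: 106.9
```

Call:
carry_out(
  deltas=[0, 0, 0, 0, 0, 0, -0.003, 0, 0.003, 0, 0, 0, -0.003, 0, 0.003, 0, 0, 0],
  grip=50,
)

```text
time: 6.72
eef_pos: [0.5261, -0.2389, 0.0135]
tcp_rot: [0.996, -0.09, -0.001, -0.0]
contact_force: [0.6, 0.2, -0.6]
opening: 0.501
finger_force: 0.0
```

```bash
python3 d.py 0.527 -0.2382 0.011 -10.3
python3 - <<'E'
from h import *
c=cam('wrist');save(c,'w3.png')
E
```

```text
t 6.72 pos [ 0.5261 -0.2389  0.0135] q6 1.15 F [ 0.6  0.2 -0.6] op 0.501
shift [ 0.0008 -0.0009  0.0025] rot [-0.0006  0.0013 -0.0006] rows 0.0
```

View pics/w3.png

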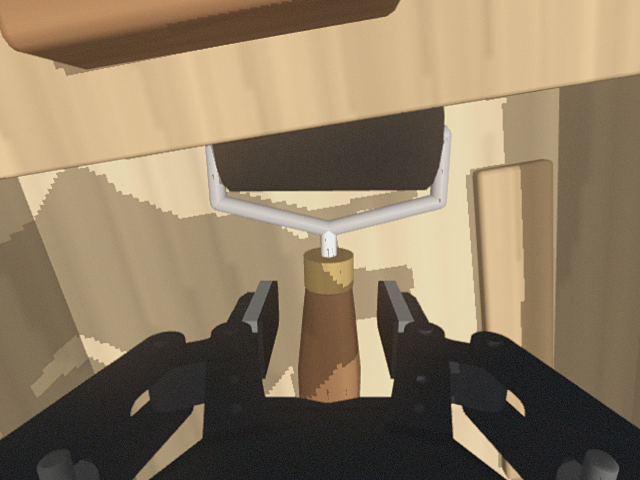

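Call:
carry_out(
  deltas=[0, 0, 0.005, 0, 0, 0, 0, 0, 0.005, 0, 0, 0],
  grip=40,
)

```text
time: 7.02
eef_pos: [0.5264, -0.239, 0.0086]
tcp_rot: [0.996, -0.09, -0.001, -0.0]
contact_force: [0.6, 0.2, 0.3]
opening: 0.401
finger_force: 0.0
```

Call:
carry_out(
  deltas=[0, 0, 0, 0, 0, 0, 0, 0, 0, 0, 0, 0, 0, 0, 0, 0, 0, 0, 0, 0, 0, 0, 0, 0],
  grip=0,
  grip_force=80,
)

```text
time: 7.52
eef_pos: [0.5267, -0.2392, 0.0094]
tcp_rot: [0.996, -0.09, -0.0, -0.0]
contact_force: [-0.7, 0.3, 1.7]
opening: 0.231
finger_force: 77.5
```

Call:
carry_out(
  deltas=[-0.007, 0, -0.001, 0, 0, 0, -0.014, 0, -0.001, 0, 0, 0, -0.021, 0, -0.001, 0, 0, 0, -0.029, 0, -0.001, 0, 0, 0, -0.035, 0, -0.001, 0, 0, 0],
  grip_force=100,
)

```text
time: 8.15
eef_pos: [0.4916, -0.2328, 0.0102]
tcp_rot: [0.996, -0.09, -0.0, -0.0]
contact_force: [0.4, 0.3, -2.4]
opening: 0.22
finger_force: 97.2
```

Run:
```python
from h import *
s=ctrl.get_state();print(s['eef_pos'],s['contact_force'],s['opening'],s['wrist_torque'])
c=cam('wrist');save(c,'w4.png')
```

```text
[ 0.49163285 -0.23279796  0.01021083] [ 0.43726412  0.32799693 -2.35495807] 0.22034855056231922 [-0.0334943  -0.06321486 -0.01273726]
```

View pics/w4.png

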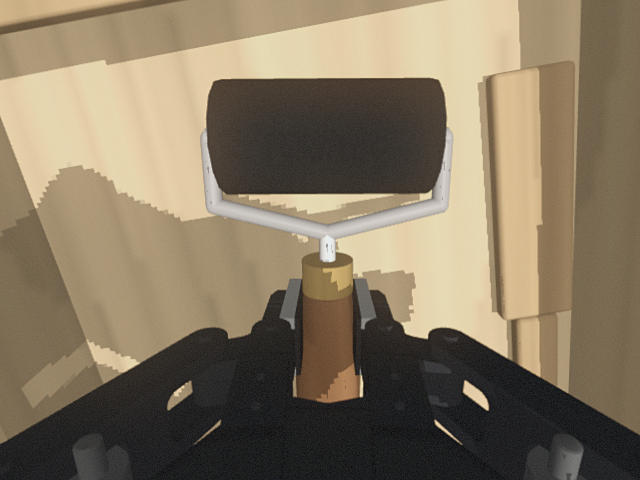

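The drum (rows 78–195) is now clear of the lid edge (row ~30), and the pads hold the handle at column 327. I'll lift gently.

Call:
carry_out(
  deltas=[0, 0, -0.008, 0, 0, 0, 0, 0, -0.02, 0, 0, 0, 0, 0, -0.035, 0, 0, 0, 0, 0, -0.052, 0, 0, 0, 0, 0, -0.07, 0, 0, 0],
  grip_force=115,
)

```text
time: 8.82
eef_pos: [0.4926, -0.2331, 0.0819]
tcp_rot: [0.996, -0.09, 0.0, 0.0]
contact_force: [0.8, 0.3, -3.6]
opening: 0.218
finger_force: 112.7
```

Call:
carry_out(
  deltas=[0, 0, -0.02, 0, 0, 0, 0, 0, -0.04, 0, 0, 0, 0, 0, -0.06, 0, 0, 0, 0, 0, -0.08, 0, 0, 0, 0, 0, -0.1, 0, 0, 0],
)

```text
time: 9.45
eef_pos: [0.4923, -0.2329, 0.182]
tcp_rot: [0.996, -0.09, 0.0, 0.0]
contact_force: [-0.3, -0.3, -4.2]
opening: 0.216
finger_force: 112.8
```

```bash
python3 - <<'E'
from h import *
s=ctrl.get_state();print(s['eef_pos'],s['contact_force'],s['opening'],s['wrist_torque'])
c=cam('wrist');save(c,'w5.png'); P=cloud(c)
print(world(c,[(327,100),(327,135),(327,170),(327,275),(327,320),(327,350)]).round(4).tolist())
t=cam('top'); Q=cloud(t)
x,y,z=[Q[...,i] for i in range(3)]
m=(x>.36)&(x<.735)&(y>.08)&(y<.39)&(z>.006)&(z<.02)
r=cv2.minAreaRect(Q[m][:,:2].astype(np.float32)*1000);print(r)
for n,q in [('wrist','brayer_drum'),('wrist','brayer_handle')]:
    print(q,[(np.round(a['uv']).tolist(),a['score'],world(c,a['uv']).round(3).tolist()) for a in ctrl.find_in(n,q)[:1]])
E
python3 d.py 0.531 0.23 0.2 0
```

```text
[ 0.49229665 -0.23291608  0.18201509] [-0.31738835 -0.31673557 -4.18943532] 0.2164669413198215 [ 0.0146328   0.09706771 -0.01158702]
[[0.5704, -0.2477, 0.2123], [0.5606, -0.2459, 0.2159], [0.5505, -0.244, 0.2134], [0.515, -0.2375, 0.2097], [0.4985, -0.2345, 0.2107], [0.486, -0.2322, 0.2098]]
((546.8655395507812, 235.5402374267578), (373.8173522949219, 308.79949951171875), 0.26003727316856384)
brayer_drum [([329.0, 162.0], 0.83, [[0.553, -0.245, 0.215]])]
brayer_handle [([328.0, 158.0], 0.62, [[0.554, -0.245, 0.215]])]
t 9.65 pos [ 0.4924 -0.233   0.1809] q6 1.12 F [-0.4 -0.3 -2.7] op 0.216
shift [-0.045  -0.4624 -0.0194] rot [ 0.0006 -0.0009 -0.1802] rows 7.4
```

View pics/w5.png

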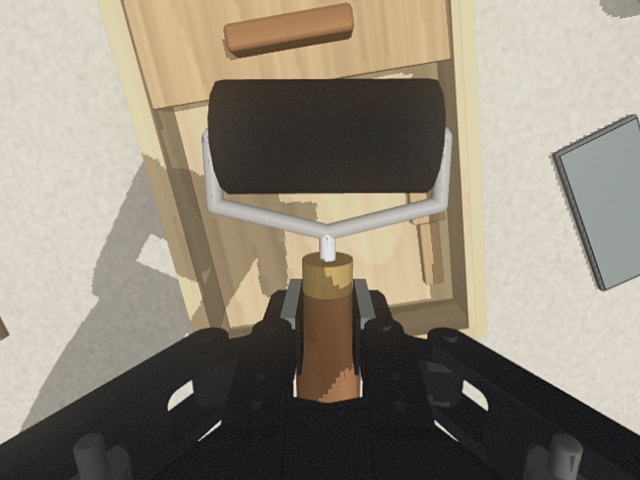

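The brayer is held level: drum top z is 0.216 and handle top 0.210. The paddle is still in the box, at about (425,230). Now I'll carry it to the board.

Call:
carry_out(
  deltas=[-0.0015, -0.025, -0.005, 0, 0, -0.01, -0.004, -0.07, -0.01, 0, 0, -0.03, -0.007, -0.12, -0.01, 0, 0, -0.05, -0.01, -0.17, -0.01, 0, 0, -0.07, -0.013, -0.22, -0.01, 0, 0, -0.09],
)

```text
time: 10.28
eef_pos: [0.5181, -0.0125, 0.189]
tcp_rot: [0.999, -0.045, -0.001, -0.0]
contact_force: [0.9, -0.3, -3.4]
opening: 0.217
finger_force: 112.8
```

```bash
python3 d.py 0.549 0.237 0.12 0
```

```text
t 10.28 pos [ 0.5181 -0.0125  0.189 ] q6 1.44 F [ 0.9 -0.3 -3.4] op 0.217
shift [ 0.0085 -0.2512  0.0691] rot [-0.0005  0.0023 -0.0899] rows 4.2
```

Call:
carry_out(
  deltas=[0.002, -0.055, 0, 0, 0, -0.02, 0.004, -0.11, 0.01, 0, 0, -0.04, 0.006, -0.165, 0.03, 0, 0, -0.06, 0.008, -0.22, 0.05, 0, 0, -0.08, 0.0085, -0.251, 0.069, 0, 0, -0.09],
)

```text
time: 10.9
eef_pos: [0.5489, 0.2374, 0.1191]
tcp_rot: [1.0, 0.001, -0.001, 0.0]
contact_force: [-0.6, -0.7, -3.6]
opening: 0.212
finger_force: 112.8
```

```bash
python3 d.py 0.549 0.237 0.022 0
python3 - <<'E'
from h import *
c=cam('wrist')
print(world(c,[(327,100),(327,135),(327,170),(327,275),(327,320),(327,350),(60,250),(580,250)]).round(4).tolist())
E
```

```text
t 10.9 pos [0.5489 0.2374 0.1191] q6 1.81 F [-0.6 -0.7 -3.6] op 0.212
shift [0.0004 0.0004 0.0971] rot [0.0001 0.0027 0.0022] rows 1.6
[[0.6283, 0.2369, 0.1496], [0.6184, 0.2369, 0.1524], [0.6082, 0.2369, 0.1515], [0.5713, 0.2369, 0.1451], [0.554, 0.2369, 0.1456], [0.5423, 0.2369, 0.1467], [0.5317, 0.4443, -0.0013], [0.5321, 0.0402, -0.0011]]
```

Call:
carry_out(
  deltas=[0, 0, 0.03, 0, 0, 0, 0, 0, 0.06, 0, 0, 0, 0, 0, 0.08, 0, 0, 0, 0, 0, 0.092, 0, 0, 0, 0, 0, 0.096, 0, 0, 0],
)

```text
time: 11.58
eef_pos: [0.5499, 0.2348, 0.0247]
tcp_rot: [1.0, -0.0, -0.0, 0.0]
contact_force: [0.1, 0.7, -3.1]
opening: 0.22
finger_force: 112.9
```

Call:
carry_out(
  deltas=[0, 0, 0.002, 0, 0, 0, 0, 0, 0.004, 0, 0, 0, 0, 0, 0.006, 0, 0, 0, 0, 0, 0.008, 0, 0, 0, 0, 0, 0.008, 0, 0, 0],
)

```text
time: 12.2
eef_pos: [0.5499, 0.235, 0.0172]
tcp_rot: [1.0, -0.0, -0.0, 0.0]
contact_force: [-0.0, -0.5, -3.8]
opening: 0.218
finger_force: 112.9
```

Call:
carry_out(
  deltas=[0, 0, 0.001, 0, 0, 0, 0, 0, 0.002, 0, 0, 0, 0, 0, 0.003, 0, 0, 0, 0, 0, 0.003, 0, 0, 0],
)

```text
time: 12.7
eef_pos: [0.5502, 0.235, 0.0144]
tcp_rot: [1.0, -0.0, 0.0, -0.0]
contact_force: [-0.0, -0.6, -2.8]
opening: 0.217
finger_force: 113.0
```

Call:
carry_out(
  deltas=[0, 0, 0.001, 0, 0, 0, 0, 0, 0.0015, 0, 0, 0, 0, 0, 0.0015, 0, 0, 0],
)

```text
time: 13.08
eef_pos: [0.5503, 0.2351, 0.0135]
tcp_rot: [1.0, -0.0, 0.0, -0.0]
contact_force: [-2.5, -0.3, 2.0]
opening: 0.214
finger_force: 113.5
```

Call:
carry_out(
  deltas=[0, 0, 0, 0, 0, 0, 0, 0, 0, 0, 0, 0, 0, 0, 0, 0, 0, 0, 0, 0, 0, 0, 0, 0],
  grip=55,
)

```text
time: 13.58
eef_pos: [0.5502, 0.235, 0.0129]
tcp_rot: [1.0, -0.0, 0.0, -0.0]
contact_force: [0.3, -0.1, -0.6]
opening: 0.55
finger_force: 0.0
```

Call:
carry_out(
  deltas=[0, 0, -0.02, 0, 0, 0, 0, 0, -0.05, 0, 0, 0, 0, 0, -0.09, 0, 0, 0, 0, 0, -0.13, 0, 0, 0, 0, 0, -0.18, 0, 0, 0],
)

```text
time: 14.2
eef_pos: [0.5496, 0.2349, 0.195]
tcp_rot: [1.0, -0.0, -0.0, 0.0]
contact_force: [1.0, 0.7, -1.2]
opening: 0.551
finger_force: 0.0
```

```bash
python3 - <<'E'
from h import *
c=cam('wrist');save(c,'w6.png')
for q in ['brayer_handle','brayer_drum']:
    f=ctrl.find_in('wrist',q)[:2]
    print(q,[(np.round(x['uv']).tolist(),round(x['score'],2),world(c,x['uv']).round(3).tolist()) for x in f])
E
python3 d.py 0.67 -0.234 0.12 -1.5
```

```text
brayer_handle [([329.0, 154.0], 0.81, [[0.604, 0.232, 0.042]])]
brayer_drum [([329.0, 152.0], 0.76, [[0.605, 0.232, 0.045]])]
t 14.35 pos [0.5526 0.2357 0.199 ] q6 1.81 F [0.5 0.4 0. ] op 0.55
shift [0.1166 0.4698 0.079 ] rot [-0.0025 -0.0101  0.0261] rows 7.8
```

View pics/w6.png

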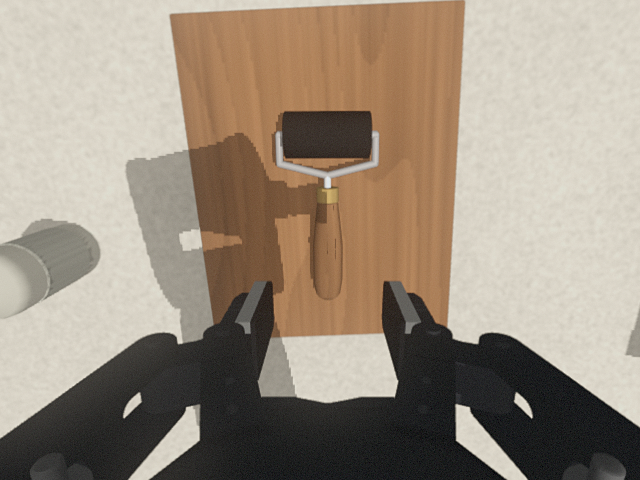

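The brayer lies flat on the board, with the drum at (327,133) and the handle at (328,250). Next I'll close the lid.

Call:
carry_out(
  deltas=[0.014, 0.06, 0, 0, 0, 0.005, 0.028, 0.12, 0, 0, 0, 0.01, 0.042, 0.18, 0.01, 0, 0, 0.015, 0.056, 0.24, 0.02, 0, 0, 0.02, 0.07, 0.3, 0.03, 0, 0, 0.026],
  grip=0,
  grip_force=40,
)

```text
time: 14.98
eef_pos: [0.6196, -0.0668, 0.162]
tcp_rot: [1.0, -0.013, -0.001, -0.0]
contact_force: [0.6, -0.4, -0.5]
opening: 0.001
finger_force: 0.0
```

```bash
python3 d.py 0.668 -0.234 0.11 -1.5; python3 d.py 0.668 -0.234 0.07 -1.5
```

```text
t 14.97 pos [ 0.6196 -0.0668  0.162 ] q6 1.33 F [ 0.6 -0.4 -0.5] op 0.001
shift [0.0529 0.1659 0.0519] rot [-0.0005  0.001  -0.0002] rows 2.9
t 14.97 pos [ 0.6196 -0.0668  0.162 ] q6 1.33 F [ 0.6 -0.4 -0.5] op 0.001
shift [0.0529 0.1659 0.0919] rot [-0.0005  0.001  -0.0002] rows 3.2
```

Call:
carry_out(
  deltas=[0.018, 0.055, 0.01, 0, 0, 0, 0.036, 0.11, 0.03, 0, 0, 0, 0.053, 0.166, 0.05, 0, 0, 0, 0.053, 0.166, 0.08, 0, 0, 0, 0.053, 0.166, 0.092, 0, 0, 0],
)

```text
time: 15.6
eef_pos: [0.6665, -0.2321, 0.0673]
tcp_rot: [1.0, -0.014, -0.003, -0.001]
contact_force: [0.2, 0.1, -0.6]
opening: 0.001
finger_force: 0.0
```

Call:
carry_out(
  deltas=[-0.012, 0, 0.001, 0, 0, 0, -0.035, 0, 0.001, 0, 0, 0, -0.065, 0, 0.001, 0, 0, 0, -0.095, 0, 0.001, 0, 0, 0, -0.125, 0, 0.001, 0, 0, 0],
)

```text
time: 16.23
eef_pos: [0.5441, -0.2286, 0.0719]
tcp_rot: [1.0, -0.012, 0.003, 0.001]
contact_force: [2.7, -1.4, -0.3]
opening: 0.0
finger_force: 1.4
```

```bash
python3 d.py 0.44 -0.2285 0.069 -1.5
```

```text
t 16.23 pos [ 0.5441 -0.2286  0.0719] q6 1.03 F [ 2.7 -1.4 -0.3] op 0.0
shift [-0.1041  0.0025  0.0023] rot [ 0.0024 -0.0053  0.0014] rows 1.7
```

Call:
carry_out(
  deltas=[-0.025, 0, 0.002, 0, 0, 0, -0.05, 0, 0.002, 0, 0, 0, -0.07, 0, 0.002, 0, 0, 0, -0.085, 0, 0.002, 0, 0, 0, -0.095, 0, 0.002, 0, 0, 0],
)

```text
time: 16.85
eef_pos: [0.4489, -0.2266, 0.0692]
tcp_rot: [1.0, -0.013, 0.001, 0.001]
contact_force: [2.8, 0.6, 1.9]
opening: 0.001
finger_force: 1.2
```

Call:
carry_out(
  deltas=[-0.004, 0, 0, 0, 0, 0, -0.007, 0, 0, 0, 0, 0, -0.009, 0, 0, 0, 0, 0, -0.011, 0, 0, 0, 0, 0],
)

```text
time: 17.35
eef_pos: [0.4405, -0.2266, 0.0681]
tcp_rot: [1.0, -0.014, 0.004, 0.001]
contact_force: [14.0, 1.2, -4.9]
opening: 0.001
finger_force: 6.9
```

Call:
carry_out(
  deltas=[-0.002, 0, 0, 0, 0, 0, -0.002, 0, 0, 0, 0, 0],
)

```text
time: 17.6
eef_pos: [0.4404, -0.2266, 0.0681]
tcp_rot: [1.0, -0.015, 0.007, 0.001]
contact_force: [18.2, 1.7, -8.2]
opening: 0.002
finger_force: 8.6
```

Call:
carry_out(
  deltas=[0.004, 0, 0, 0, 0, 0, 0.015, 0, 0, 0, 0, 0, 0.02, 0, -0.04, 0, 0, 0, 0.02, 0, -0.09, 0, 0, 0, 0.02, 0, -0.14, 0, 0, 0],
)

```text
time: 18.23
eef_pos: [0.4551, -0.2264, 0.2083]
tcp_rot: [1.0, -0.013, -0.002, -0.001]
contact_force: [1.3, 0.0, 0.1]
opening: -0.001
finger_force: 0.0
```

Run:
```python
from h import *
c=cam('wrist');P=cloud(c); m=(P[...,2]>.074)&(P[...,2]<.09)&(P[...,0]>.38)&(P[...,0]<.6)&(abs(P[...,1]+.23)<.06)
print('cleat',P[m].min(0),P[m].max(0),m.sum())
t=cam('top');save(t,'top3.png');Q=cloud(t);m=(Q[...,2]>.072)&(Q[...,2]<.09)&(Q[...,0]>.38)&(Q[...,0]<.445)&(abs(Q[...,1]+.23)<.06)
print('cleat top',Q[m].mean(0) if m.any() else None)
for q in ['glue','stick','phone','brayer_drum']:
    print(q,[(np.round(x['uv']).tolist(),round(x['score'],2),world(t,x['uv']).round(3).tolist()) for x in ctrl.find_in('top',q)[:1]])
```

```text
cleat [ 0.4136486  -0.26803034  0.07403787] [ 0.43100694 -0.18888855  0.08332495] 1949
cleat top None
glue [([136.0, 250.0], 0.7, [[0.499, 0.477, 0.11]])]
stick [([498.0, 212.0], 0.65, [[0.612, -0.507, 0.086]])]
phone [([486.0, 276.0], 0.82, [[0.442, -0.489, 0.009]])]
brayer_drum [([230.0, 223.0], 0.91, [[0.593, 0.238, 0.013]])]
```

View pics/top3.png

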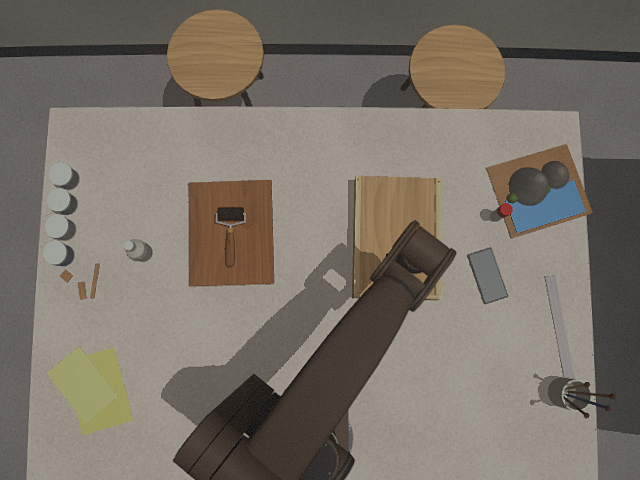

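The brayer is on the board at (230,235), and the lid is against its stop: it didn't move under 18 N. The bystanders are unmoved, so I'm handing the job in.

```bash
python3 -c "
from plant import ctrl
print(ctrl.sign_off())"
```

```text
the job is handed in; nothing more can be done
None
```

The job is handed in: the brayer lies flat on the board, the lid is pushed shut to its stop, the paddle was still in the box when I lifted the brayer out, and the glue bottle, glue stick and phone are where they started; the hand-in returned no verdict.

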